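# Gang blanks on the flatbed printer's jig

### The arm

A 6-joint arm with a two-finger parallel gripper is mounted at the origin on the work surface. World frame = base frame: x ahead of the robot, y to its left, z up, the work surface at z = 0. Lengths are in m, angles in rad, forces in N, time in s.
With the tool pointing down it reaches from about 0.35 to 0.775 m from the base axis. Payload 5.5 kg.
Tool frame: the origin (TCP) lies midway between the tips of the shut fingers; the grasp point (between the pads) lies 19 mm behind it (env.hold_point_z is the distance from the TCP to the grasp point, in m); x points along the fingers, y is the direction in which the jaws open and shut, and the axes are right-handed (so a half turn about x gives the same grasp; the last joint's range is limited). The gripper opens to 85 mm and grips with 20 to 120 N. Pads are 22 mm wide; open, the fingers measure 114 mm over their backs; the gripper's body (76 mm by 85 mm) begins 54 mm behind the grasp point. The pads swing forward as they close: fully open they stand 13 mm farther back than shut.
Start: joints at [-1.325, 0.313, 0.046, 1.304, 0, 1.431], TCP at [0.216, -0.533, 0.231] pointing down, gripper open.
Joint ranges: [-2.76, 2.76], [-0.86, 1.69], [-1.03, 1.26], [-2.2, 2.34], [-1.47, 1.5], [-3.14, 3.14]. Speed limits (rad/s): [2.57, 2.57, 3.14, 3.14, 3.14, 3.14].

### API

Orientations are given as a unit quaternion [w, x, y, z].
In Python, from workcell import env, eyes, job gives the robot as it stands.
- The arm moves only by the tool drive_tool, never from a script. Its argument "increments" is text: rows parted by semicolons, each of 7 numbers parted by spaces: the turn, a rotation vector about the tool's x, y, z in rad, then the shift along the tool's x, y, z in m, then the opening, from 0 (shut) to 1 (fully open). A call has 1 to 12 rows; each row is the pose to reach, as a shift and turn from the pose commanded when the call began, along the tool's axes at that moment; what a row does not reach only later rows make up. A row lasts 1/8 s, in which the tool goes at most 62.5 mm and 10.7 degrees, less where a joint would pass 70% of its speed; a pose out of reach is approached as far as the arm can. A call with a gripper value outside its range is refused whole. The fingers move at their own pace and stop on an object; "newtons" is the grip in N (left out, the last holds). Time passes only in rows, so rows that repeat a pose let the fingers close. It gives the time, the measured TCP pose, the force and the opening at its end, in the units of the state.
- env.get_state(): the state, without advancing time (a new reading comes with each control period).
- eyes.read_camera(name): name is "side" or "top" or "wrist"; returns the picture (420x560x3 uint8, red, green, blue); there is no depth.
- eyes.camera_info(name): a dict with "camera_matrix" (3x3 intrinsics, pixels), "origin" and "attitude" of the camera in the world. Camera axes: x right, y up, looking along -z (the intrinsics and any distortion apply to the point x, -y, -z); pixel columns grow to the right and rows downward; lengths in m; the calibration is good to about 2 mm. The wrist camera is an equidistant fisheye: a pixel r from the principal point sees the ray r / f radians off the axis. A picture is of the moment at which its call begins: read the wrist's pose just before it. camera_info takes no time and is no camera call; for the wrist camera it gives the pose at the moment of the call.
- job.hand_in(): hands the job in, once; it reports no verdict.
The state is a dict: "clock": time; "joint_pos": joint angles; "qvel": joint speeds; "tau": joint torques, N m; "tcp_pos": TCP position; "orientation": TCP orientation; "wrist_force": force on the tool from outside, world axes, zero at the start; "ft_torque": the same for the moment, N m; "finger_gap": finger opening in m.
Only numpy, scipy, OpenCV 4.12 (cv2) and the standard library are available. Lean on these libraries where they do the work, as an engineer would, in place of code of your own. Each camera call takes 0.05 s, during which the arm holds its last target. There are 200 camera calls.

### The job

Open the stock case so that its lid stays up by itself, take out all the rectangular wooden blanks and gang them on the printing jig: flat and side by side in one tight row, short ends flush against the back fence, the first long edge against the end stop. Then slide the side guide up snug against the row and shut the case again, with the round blank still inside; leave the other things on the counter alone.

Things in the scene. Friction and masses are not known exactly. Their poses are not given: they have to be found in the camera images.
- stock_case: grey steel case, 226 x 256 x 46 mm (its x, y, z), walls and floor 6 mm; fixed. Origin: centre of its underside. Lid hinged along the far (+x) rim, front faces -x. Inside, a dark foam strip 20 mm wide and high runs along the back wall. Blanks lie flat on the floor, long side along x, in two rows (x = -52, +32 mm) of three (y = -68, 0, +68 mm), gaps 24 to 28 mm.
- lid (a joint): angle of the lid in rad: 0 shut, 1.8 fully open on its stop. The lid (226 x 256 x 8 mm, 0.3 kg) swings up and away from the robot about the case's +y axis. The hinge is damped: let go before about 1.5 rad the lid sinks shut in a second or so; well past that it settles on the open stop and stays.
- lid_handle (a point): centre of the steel T-bar pull on the lid: a bar 14 mm thick and 40 mm long along the case's y (the hinge line) on a thin middle stem. It lies 196 mm from the hinge line, 30 mm in from the lid's free edge, 28 mm above the lid's top face (36 mm above its underside). Pinched by its two ends it can turn in the fingers as the lid swings.
- lid_hinge (a point): middle of the hinge line, 46.5 mm above the case's underside, 113 mm along +x from its origin.
- jig: gang jig of the flatbed printer: grey anodised aluminium plate 160 x 300 x 10 mm (its x, y, z), fixed. Origin: centre of its underside. Back fence along y, face at x = +66 mm; end stop along x, face at y = +125 mm (x -50 to +66); both are black bars 10 mm above the plate. A full row of four blanks has its centres at x = +36 mm, y = +105, +65, +25, -15 mm.
- side_guide (a joint): travel of the jig's side guide in m: 0 pulled right back, up to 0.20; grows as it slides along the jig's +y towards the end stop. It moves with a light push (about 2 N) and stays where it is left. The guide is a dark bar 138 mm long along x, 12 mm wide and 11 mm high.
- guide_face (a point): point on the face of the side guide that meets the row (the face looks to the jig's +y), 36 mm along +x from the jig's middle line and 7.5 mm above the plate; it stands at y = -128 mm plus the guide's travel in the jig's frame. Its axes are those of the jig.
- guide_tab (a point): top middle of the black thumb tab on the guide's front end: 24 mm along x, 12 mm along y, standing from the plate to 39 mm above it; its centre line is 60 mm towards -x from the jig's origin, 6 mm behind the guide's face, clear of the blanks, so that it can be pushed from either side.
- round_blank: round beech blank, 48 mm in diameter, 15 mm thick, lying in the case; it stays there. Origin: its centre.
- blank1: rectangular beech blank, 60 x 40 x 15 mm (its x, y, z), about 30 g. Origin: its centre. Two to four such blanks are present; all are alike and either face may be up.
- blank2: rectangular beech blank, 60 x 40 x 15 mm (its x, y, z), about 30 g. Origin: its centre. Two to four such blanks are present; all are alike and either face may be up.
- blank3: rectangular beech blank, 60 x 40 x 15 mm (its x, y, z), about 30 g. Origin: its centre. Two to four such blanks are present; all are alike and either face may be up.
- blank4: rectangular beech blank, 60 x 40 x 15 mm (its x, y, z), about 30 g. Origin: its centre. Two to four such blanks are present; all are alike and either face may be up.
- stapler: black stapler: 130 x 38 x 50 mm, lying in the middle of the counter, beyond the case and the jig; origin: centre of its underside. Not part of the job.
- pen_cup: pen cup: dark cup with pens, 76 mm in diameter, 95 mm high (pens to 160 mm), beyond the middle of the counter; origin: centre of its underside. Not part of the job.
- tape_dispenser: tape dispenser: black desk tape dispenser, 150 x 55 x 80 mm, at the right; origin: centre of its underside. Not part of the job.
- cleaner_bottle: cleaner bottle: white bottle, 54 mm in diameter, 130 mm high, at the left; origin: centre of its underside. Not part of the job.
- staple_box: box of staples: cardboard box 60 x 105 x 35 mm, at the left; origin: centre of its underside. Not part of the job.
- tape_roll: roll of tape: paper tape roll, 72 mm in diameter, 20 mm high, lying at the right; origin: centre of its underside. Not part of the job.

How it is judged:
By the outcome, as a careful person would: the job done as asked, in the order asked, and still so for the second after the job is handed in, with the robot touching nothing.
Of blank1, blank2, blank3, blank4 only 2 to 4 are there at a start; the rules pass over those that are not, and their reading is None.
At some moment in a run one of blank1, blank2, blank3, blank4 may be knocked a few centimetres aside while the robot is not near it.
Once in a run the grip may slacken for a moment while it holds something.
It also fails if it takes over 210 s, if anything falls off the work surface, if the arm or the gripper's body presses on something with over 40 N, if the wrist force passes 120 N, or if a joint passes its speed limit or range.

## Working session

There is one attempt and no reset: what is moved stays moved. The work goes in short steps, Python scripts to look and compute and a tool call to move; the robot and the scene stay as the last step left them, time stands still between calls to the robot, and variables do not carry over. Pictures are saved under pics/ and viewed, and the job is handed in when it is done.

Besides the shell and the picture viewer there is one more tool, called as name(argument=value, ...) on one line, values as JSON. drive_tool: Moves the arm, as the interface text tells. Its arguments: {"type":"object","properties":{"increments":{"type":"string"},"newtons":{"type":"number"}},"required":["increments"]}

```bash
ls; mkdir -p pics; cat > h.py <<'E'
import numpy as np, cv2
from scipy.spatial.transform import Rotation as R
from workcell import env, eyes, job
def rot(q): return R.from_quat([q[1],q[2],q[3],q[0]])
def att(a):
    a=np.array(a,float)
    return a if a.shape==(3,3) else rot(a).as_matrix()
def snap(cam,fn=None):
    info=eyes.camera_info(cam); im=eyes.read_camera(cam)
    if fn: cv2.imwrite('pics/'+fn+'.png',cv2.cvtColor(im,cv2.COLOR_RGB2BGR))
    return im,info
def ray(info,u,v,wrist):
    K=np.array(info['camera_matrix']); x=(u-K[0,2])/K[0,0]; y=(v-K[1,2])/K[1,1]
    if wrist:
        r=np.hypot(x,y); s=np.sin(r)/r if r>1e-9 else 1; d=np.array([x*s,y*s,np.cos(r)])
    else: d=np.array([x,y,1.])
    return att(info['attitude'])@np.array([d[0],-d[1],-d[2]])
def onz(info,u,v,z,wrist=False):
    o=np.array(info['origin']); d=ray(info,u,v,wrist)
    return o+d*(z-o[2])/d[2]
def proj(info,p,wrist=False):
    K=np.array(info['camera_matrix']); c=att(info['attitude']).T@(np.array(p)-info['origin'])
    x,y,z=c[0],-c[1],-c[2]
    if wrist:
        r=np.hypot(x,y); t=np.arctan2(r,z); x,y=x/r*t,y/r*t
    else: x,y=x/z,y/z
    return K[0,0]*x+K[0,2],K[1,1]*y+K[1,2]
def inc(p,rv=None):
    "shift in tool axes from current tcp to world p"
    s=env.get_state(); return rot(s['orientation']).inv().apply(np.array(p)-s['tcp_pos'])
E
python3 - <<'E'
from h import *
np.set_printoptions(precision=4,suppress=True)
s=env.get_state()
for k,v in s.items(): print(k,np.round(v,4))
for c in ['side','top','wrist']:
    im,i=snap(c,c+'0'); print(c,i)
E
```

```text
pics
clock 0.0
joint_pos [-1.3246  0.314   0.045   1.3036 -0.      1.4312]
qvel [-0.0011 -0.0007  0.0006 -0.0008 -0.0012  0.    ]
tau [  0.0007 -48.0623  29.8536   0.0192  -0.0001  -0.    ]
tcp_pos [ 0.2162 -0.5322  0.2304]
orientation [-0.1349 -0.6939 -0.1362  0.694 ]
wrist_force [ 0.1683  0.5875 -0.702 ]
ft_torque [ 0.0226  0.0142 -0.0073]
finger_gap 0.0856
side {'camera_matrix': array([[390.5762,   0.    , 277.3544],
       [  0.    , 390.5762, 197.2554],
       [  0.    ,   0.    ,   1.    ]]), 'origin': array([-0.2457, -0.8817,  0.8677]), 'attitude': array([ 0.82  ,  0.4416, -0.1713, -0.3213])}
top {'camera_matrix': array([[503.196 ,   0.    , 279.9772],
       [  0.    , 503.196 , 214.0892],
       [  0.    ,   0.    ,   1.    ]]), 'origin': array([0.431 , 0.01  , 1.7348]), 'attitude': array([ 0.7076,  0.0255, -0.031 , -0.7055])}
wrist {'camera_matrix': array([[325.1923,   0.    , 280.1604],
       [  0.    , 325.1923, 215.0747],
       [  0.    ,   0.    ,   1.    ]]), 'origin': array([ 0.2933, -0.5008,  0.3729]), 'attitude': array([ 0.8183, -0.1351,  0.092 , -0.551 ])}
```

View pics/top0.png

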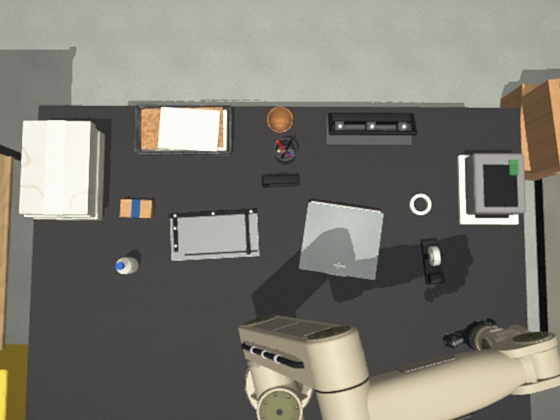

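View pics/side0.png

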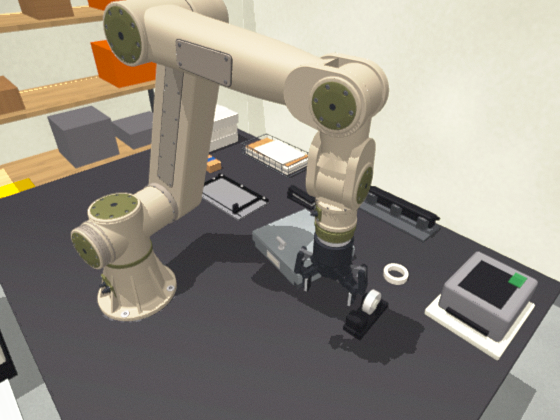

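View pics/wrist0.png

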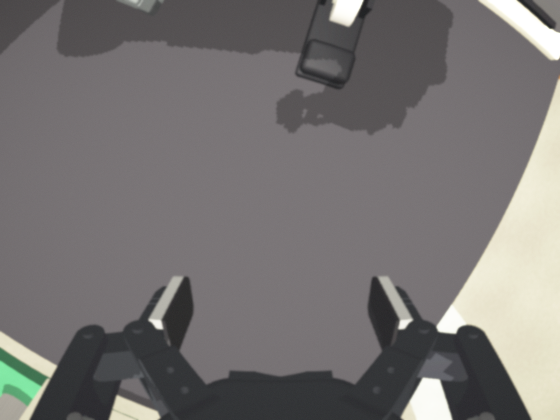

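The top view shows the lid corners near (309,201), (384,208), (376,279), (299,269) and the T-bar at (340,266). The jig spans (170,212) to (260,257), with its guide at the right end. I'll get these more precisely with masks.

```bash
python3 - <<'E'
from h import *
im,i=snap('top')
g=cv2.cvtColor(im,cv2.COLOR_RGB2GRAY)
hsv=cv2.cvtColor(im,cv2.COLOR_RGB2HSV)
m=((g>70)).astype(np.uint8)*255
m[:185]=0;m[300:]=0;m[:,:160]=0;m[:,400:]=0
m=cv2.morphologyEx(m,cv2.MORPH_CLOSE,np.ones((9,9)))
for c in cv2.findContours(m,cv2.RETR_EXTERNAL,cv2.CHAIN_APPROX_NONE)[0]:
    if cv2.contourArea(c)<800: continue
    r=cv2.minAreaRect(c); b=cv2.boxPoints(r); z=.0545 if r[0][0]>290 else .01
    print(r,b.round(1).tolist())
    P=np.array([onz(i,u,v,z) for u,v in b]); print(P.round(4)); print('ctr',P.mean(0), np.linalg.norm(P[0]-P[1]),np.linalg.norm(P[1]-P[2]))
    for k in range(4):
        d=P[(k+1)%4]-P[k]; print(np.degrees(np.arctan2(d[1],d[0])))
print('handle',onz(i,340,266,.089))
big=cv2.resize(im[190:290,160:400],None,fx=3.3,fy=3.3,interpolation=cv2.INTER_CUBIC)
cv2.imwrite('pics/t1.png',big[:,:,::-1])
E
```

```text
((279.5, 242.0), (114.0, 239.0), 90.0) [[160.0, 185.0], [399.0, 185.0], [399.0, 299.0], [160.0, 299.0]]
[[ 0.6685  0.4106  0.01  ]
 [ 0.6717 -0.4151  0.01  ]
 [ 0.2811 -0.4087  0.01  ]
 [ 0.2795  0.4022  0.01  ]]
ctr [ 0.47519329 -0.00273939  0.01      ] 0.82570926114043 0.3906413096475789
-89.78312815386842
179.0692672441837
90.11389044001844
1.2427728403271783
handle [ 0.39397351 -0.19871871  0.089     ]
```

View pics/t1.png

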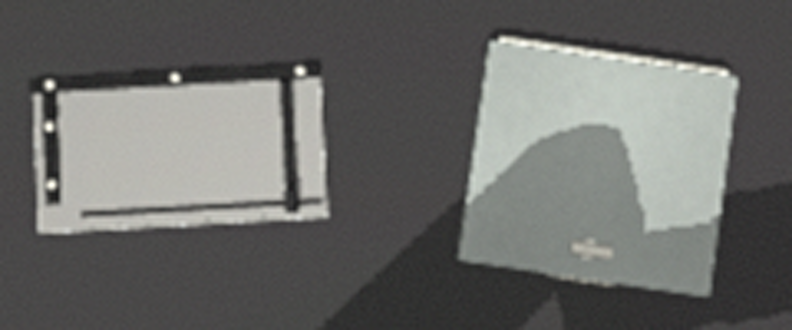

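```bash
python3 - <<'E'
from h import *
np.set_printoptions(precision=4,suppress=True)
i=eyes.camera_info('top')
def P(a,b,z): return onz(i,160+a/3.3,190+b/3.3,z)
C=[P(492,38,.0545),P(738,75,.0545),P(712,296,.0545),P(459,261,.0545)]
print(np.array(C)); print([np.linalg.norm(C[k]-C[k-1]) for k in range(4)])
dx=(C[0]+C[1]-C[2]-C[3]); print('lid yaw',np.degrees(np.arctan2(dx[1],dx[0])), 'ctr',np.mean(C,0))
print('handle',P(592,248,.0895))
J=[P(33,78,.02),P(320,62,.02),P(328,216,.01),P(38,234,.01)]
print(np.array(J)); print([np.linalg.norm(J[k]-J[k-1]) for k in range(4)],np.mean(J,0))
d=J[3]-J[2]; print('jig yaw from front edge',np.degrees(np.arctan2(d[1],d[0]))-90)
d=J[0]-J[1]; print(np.degrees(np.arctan2(d[1],d[0]))-90)
print('guide tab', P(292,209,.049))
E
```

```text
[[ 0.6084 -0.1007  0.0545]
 [ 0.5715 -0.3509  0.0545]
 [ 0.3482 -0.3216  0.0545]
 [ 0.3826 -0.067   0.0545]]
[np.float64(0.22827292137461494), np.float64(0.2529583493227349), np.float64(0.2251393495637637), np.float64(0.25694873721910017)]
lid yaw -7.981749996738561 ctr [ 0.4777 -0.2101  0.0545]
handle [ 0.3967 -0.1967  0.0895]
[[0.5688 0.3721 0.02  ]
 [0.5864 0.0755 0.02  ]
 [0.4273 0.0666 0.01  ]
 [0.408  0.3658 0.01  ]]
[np.float64(0.16121334395388023), np.float64(0.2971564522797302), np.float64(0.15964612800450514), np.float64(0.2998720586044342)] [0.4976 0.22   0.015 ]
jig yaw from front edge 3.694370168587639
3.400456365155776
guide tab [0.4344 0.1017 0.049 ]
```

```bash
cat >> h.py <<'E'
def goal(p,yawdeg,flip=None):
    "tool down, tool y along world (-sin,cos)(yaw); returns rotvec, shift in tool axes"
    s=env.get_state(); R0=rot(s['orientation']); a=np.radians(yawdeg); best=None
    for sg in (1,-1):
        x=np.array([0,0,-1.]); y=sg*np.array([-np.sin(a),np.cos(a),0]); z=np.cross(x,y)
        rv=(R0.inv()*R.from_matrix(np.c_[x,y,z])).as_rotvec()
        if best is None or np.linalg.norm(rv)<np.linalg.norm(best): best=rv
    print('rv',best.round(3),'shift',R0.inv().apply(np.array(p)-s['tcp_pos']).round(4))
E
python3 - <<'E'
from h import *
print(rot(env.get_state()['orientation']).as_matrix().round(3), env.hold_point_z)
goal([.396,-.198,.19],-8)
E
```

```text
[[-0.     0.376 -0.927]
 [ 0.001 -0.927 -0.376]
 [-1.    -0.001 -0.   ]] 0.0187
rv [0.525 0.    0.001] shift [ 0.0411 -0.2422 -0.2923]
```

drive_tool(increments="0.525 0 0 0.041 -0.242 -0.292 1;0.525 0 0 0.041 -0.242 -0.292 1;0.525 0 0 0.041 -0.242 -0.292 1;0.525 0 0 0.041 -0.242 -0.292 1;0.525 0 0 0.041 -0.242 -0.292 1;0.525 0 0 0.041 -0.242 -0.292 1;0.525 0 0 0.041 -0.242 -0.292 1;0.525 0 0 0.041 -0.242 -0.292 1;0.525 0 0 0.041 -0.242 -0.292 1")

```text
clock: 1.32
tcp_pos: [0.3956, -0.1999, 0.1904]
orientation: [-0.05, 0.705, -0.05, -0.705]
wrist_force: [0.5, 0.0, 0.1]
finger_gap: 0.0853
```

```bash
python3 - <<'E'
from h import *
im,i=snap('wrist','w1'); s=env.get_state(); print(s['tcp_pos'],s['orientation'],i)
print(proj(i,[.3955,-.1985,.0825],True))
E
```

```text
[ 0.39553585 -0.20004462  0.19041906] [-0.0497761   0.70539712 -0.05016507 -0.70528058] {'camera_matrix': array([[325.1922621 ,   0.        , 280.16042957],
       [  0.        , 325.1922621 , 215.07474703],
       [  0.        ,   0.        ,   1.        ]]), 'origin': array([ 0.47793951, -0.21118183,  0.33287297]), 'attitude': array([-0.64659093,  0.10715839, -0.12354802,  0.74509941])}
(np.float64(279.0254983709444), np.float64(212.79547061371113))
```

View pics/w1.png

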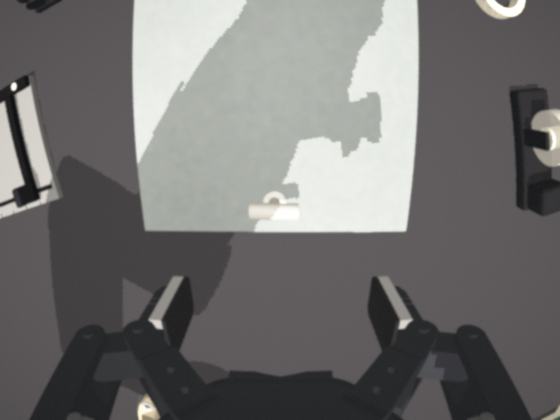

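The wrist view shows the T-bar from (249,211) to (299,211) and the lid's near corners at (146,231) and (406,231). The image is square to the case.

```bash
python3 - <<'E'
from h import *
np.set_printoptions(precision=4,suppress=True)
i=eyes.camera_info('wrist')
f=lambda u,v,z: onz(i,u,v,z,True)
a,b=f(249,211.5,.0825),f(299,211.5,.0825); print(a,b,(a+b)/2,np.linalg.norm(a-b))
c,d=f(146,231,.0545),f(406,231,.0545); print(c,d,(c+d)/2,np.linalg.norm(c-d)); e=c-d; print(np.degrees(np.arctan2(-e[0],e[1])))
h=(a+b)/2
goal([h[0],h[1],.0635],-8)
E
```

```text
[ 0.4    -0.1747  0.0825] [ 0.3942 -0.2149  0.0825] [ 0.3971 -0.1948  0.0825] 0.04061421760150995
[ 0.3862 -0.0658  0.0545] [ 0.3505 -0.3165  0.0545] [ 0.3683 -0.1911  0.0545] 0.2532551340019646
-8.101651136764993
rv [-0.002 -0.    -0.001] shift [ 0.1269 -0.0055 -0.0008]
```

drive_tool(increments="0 0 0 0.06 -0.005 -0.001 1;0 0 0 0.12 -0.005 -0.001 1;0 0 0 0.126 -0.005 -0.001 1;0 0 0 0.126 -0.005 -0.001 1;0 0 0 0.126 -0.005 -0.001 0;0 0 0 0.126 -0.005 -0.001 0;0 0 0 0.126 -0.005 -0.001 0;0 0 0 0.126 -0.005 -0.001 0;0 0 0 0.126 -0.005 -0.001 0;0 0 0 0.126 -0.005 -0.001 0", newtons=60)

```text
clock: 2.62
tcp_pos: [0.3985, -0.1949, 0.066]
orientation: [-0.048, 0.706, -0.05, -0.705]
wrist_force: [-2.0, 0.8, 7.3]
finger_gap: 0.0385
```

```bash
python3 - <<'E'
from h import *
np.set_printoptions(precision=3,suppress=True)
s=env.get_state(); print(s['tcp_pos'],s['finger_gap'],s['wrist_force'])
# arc in tool axes: tool x down, tool z = ?
R0=rot(s['orientation']).as_matrix(); a=np.radians(-8); ex=np.array([np.cos(a),np.sin(a),0])
h=np.array([-.196,.036])
for t in np.linspace(0,1.7,13)[1:]:
    c,sn=np.cos(t),np.sin(t); p=np.array([h[0]*c+h[1]*sn, -h[0]*sn+h[1]*c])-h
    w=ex*p[0]+np.array([0,0,p[1]]); print(round(t,2),R0.T@w,s['tcp_pos']+w)
E
```

```text
[ 0.398 -0.195  0.066] 0.03850994044782894 [-1.992  0.823  7.3  ]
0.14 [-0.027  0.    -0.007] [ 0.405 -0.196  0.093]
0.28 [-0.053  0.    -0.018] [ 0.416 -0.197  0.119]
0.42 [-0.078  0.    -0.032] [ 0.43  -0.199  0.144]
0.57 [-0.099  0.    -0.05 ] [ 0.448 -0.202  0.166]
0.71 [-0.119  0.    -0.071] [ 0.468 -0.205  0.185]
0.85 [-0.135  0.    -0.094] [ 0.491 -0.208  0.201]
0.99 [-0.147  0.    -0.119] [ 0.516 -0.211  0.214]
1.13 [-0.156  0.    -0.146] [ 0.543 -0.215  0.223]
1.27 [-0.162  0.001 -0.174] [ 0.57  -0.219  0.228]
1.42 [-0.163  0.001 -0.202] [ 0.598 -0.223  0.229]
1.56 [-0.16   0.001 -0.23 ] [ 0.626 -0.227  0.226]
1.7 [-0.153  0.001 -0.257] [ 0.653 -0.231  0.22 ]
```

drive_tool(increments="0 0 0 -0.027 0 -0.007 0;0 0 0 -0.053 0 -0.018 0;0 0 0 -0.078 0 -0.032 0;0 0 0 -0.099 0 -0.05 0;0 0 0 -0.119 0 -0.071 0;0 0 0 -0.135 0 -0.094 0")

```text
clock: 3.38
tcp_pos: [0.4903, -0.208, 0.1996]
orientation: [0.048, -0.705, 0.05, 0.706]
wrist_force: [0.9, -8.1, -11.3]
finger_gap: 0.0385
```

```bash
python3 - <<'E'
from h import *
snap('side','s2')
E
```

```text
(no output)
```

View pics/s2.png

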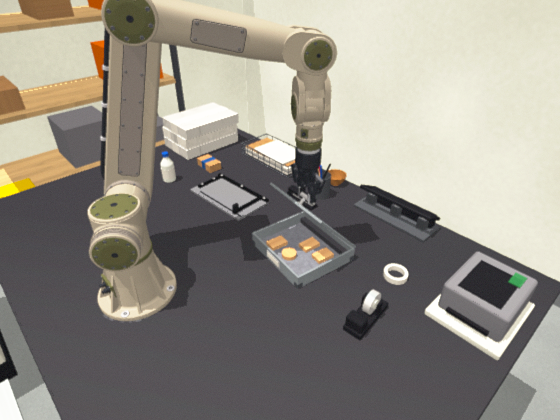

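The lid is swinging up in the grip. The case holds three rectangular blanks and the round one. Continuing the swing past 1.7 rad.

drive_tool(increments="0 0 0 -0.012 0 -0.025 0;0 0 0 -0.021 0 -0.052 0;0 0 0 -0.027 0 -0.08 0;0 0 0 -0.028 0 -0.108 0;0 0 0 -0.025 0.001 -0.136 0;0 0 0 -0.018 0.001 -0.163 0;0 0 0 -0.015 0.001 -0.172 0;0 0 0 -0.015 0.001 -0.172 0")

```text
clock: 4.42
tcp_pos: [0.6621, -0.2329, 0.2158]
orientation: [-0.048, 0.707, -0.05, -0.704]
wrist_force: [0.5, -2.6, 5.2]
finger_gap: 0.0382
```

```bash
python3 - <<'E'
from h import *
snap('side','s3')
E
```

```text
(no output)
```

View pics/s3.png

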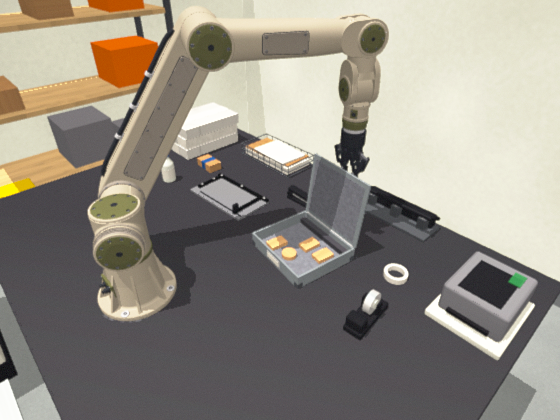

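drive_tool(increments="0 0 0 0 0 0 1;0 0 0 0 0 0 1;0 0 0 0 0 0 1;0 0 0 -0.06 0 0 1;0 0 0 -0.12 0 0 1;0 0 0 -0.13 0 0 1;0 0 0 -0.13 0 0.06 1;0 0 0 -0.13 0 0.12 1;0 0 0 -0.13 0 0.18 1;0 0 0 -0.13 0 0.24 1;0 0 0 -0.08 0 0.28 1;0 0 0 -0.08 0 0.28 1")

```text
clock: 5.98
tcp_pos: [0.3751, -0.1873, 0.2872]
orientation: [0.053, -0.7, 0.046, 0.711]
wrist_force: [0.9, -0.4, 0.3]
finger_gap: 0.0854
```

```bash
python3 - <<'E'
from h import *
snap('wrist','w4');snap('side','s4')
print(env.get_state()['tcp_pos'])
E
```

```text
[ 0.38285878 -0.19252938  0.29410467]
```

View pics/w4.png

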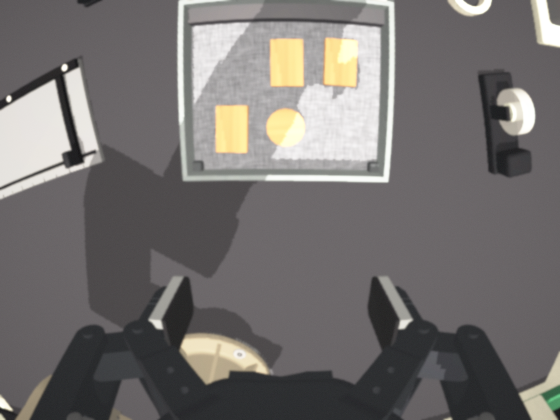

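View pics/s4.png

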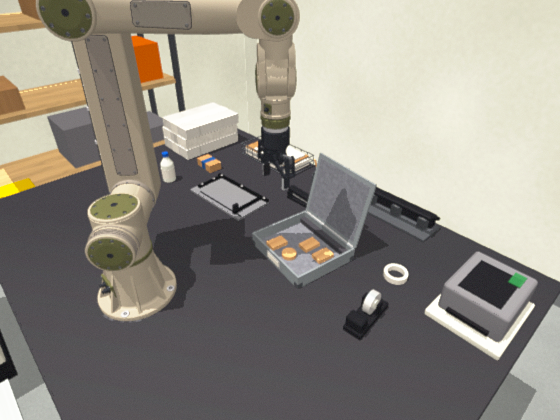

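Case open, with blanks at about (287,63), (341,62), (232,129) and the round one at (286,127). Next I'll measure them.

```bash
cat >> h.py <<'E'
def blanks(im,info,z,wrist=True,lo=(8,110,90),hi=(28,255,255),amin=150,roi=None):
    hsv=cv2.cvtColor(im,cv2.COLOR_RGB2HSV); m=cv2.inRange(hsv,lo,hi)
    if roi: k=np.zeros_like(m); k[roi[1]:roi[3],roi[0]:roi[2]]=1; m=m*k
    m=cv2.morphologyEx(m,cv2.MORPH_OPEN,np.ones((3,3)))
    out=[]
    for c in cv2.findContours(m,cv2.RETR_EXTERNAL,cv2.CHAIN_APPROX_NONE)[0]:
        if cv2.contourArea(c)<amin: continue
        W=np.array([onz(info,u,v,z,wrist)[:2] for u,v in c[:,0]]); r=cv2.minAreaRect((W*1000).astype(np.float32))
        b=cv2.boxPoints(r); e=[b[1]-b[0],b[2]-b[1]]; L=max(e,key=np.linalg.norm)
        yaw=(np.degrees(np.arctan2(L[1],L[0]))+90)%180-90
        uv=c[:,0].mean(0).round(); print('px',uv,'ctr mm',np.round(r[0],1),'size',np.round(r[1],1),'long yaw',round(yaw,1))
        out.append((r[0],yaw))
    return out
E
python3 - <<'E'
from h import *
im,i=snap('wrist'); blanks(im,i,.021,roi=(180,0,400,200))
c=[onz(i,u,v,.0465,True) for u,v in [(183,181),(388,181)]]; print(c)
im,i=snap('top','t4'); blanks(im,i,.021,False,amin=30,roi=(280,190,400,300))
E
```

```text
[array([ 0.39567315, -0.06957154,  0.0465    ]), array([ 0.35967009, -0.32727452,  0.0465    ])]
px [336. 254.] ctr mm [ 429.6 -194. ] size [27.2 34.1] long yaw -0.3
px [318. 253.] ctr mm [ 435.9 -131.6] size [36.  54.7] long yaw -8.3
px [359. 234.] ctr mm [ 502.9 -276.4] size [34.2 51.3] long yaw -0.5
px [341. 232.] ctr mm [ 508.1 -211.6] size [36.6 55.6] long yaw -8.5
```

```bash
python3 - <<'E'
from h import *
im,i=snap('wrist','w5'); hsv=cv2.cvtColor(im,cv2.COLOR_RGB2HSV)
print(env.get_state()['tcp_pos'],hsv[63,287],hsv[129,232],im[63,287])
blanks(im,i,.021,lo=(5,90,60),hi=(30,255,255),roi=(180,0,400,200))
E
```

```text
[ 0.38603542 -0.1945121   0.29670322] [ 24  95 254] [ 25  93 254] [254 236 159]
px [275. 129.] ctr mm [ 445.3 -195.4] size [32.7 15. ] long yaw 85.8
px [226. 140.] ctr mm [ 437.6 -131.5] size [40.7 58. ] long yaw -9.8
px [277.  77.] ctr mm [ 510.2 -211.1] size [38.9 58.8] long yaw -8.1
px [330.  76.] ctr mm [ 503.6 -276.7] size [39.9 59.2] long yaw -7.8
```

View pics/w5.png

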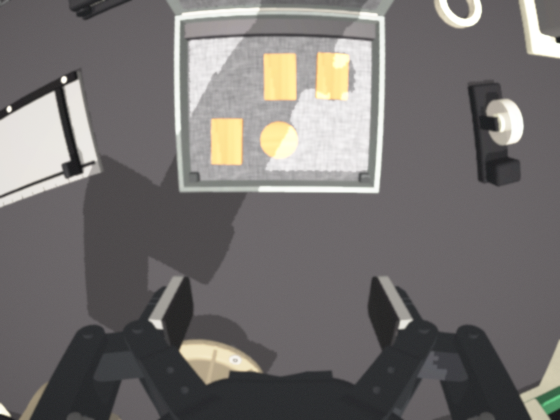

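```bash
python3 - <<'E'
from h import *
goal([.4375,-.1315,.09],-8);goal([.4375,-.1315,.008],-8)
E
```

```text
rv [ 0.001 -0.005 -0.003] shift [ 0.2067 -0.0701 -0.0412]
rv [ 0.001 -0.005 -0.003] shift [ 0.2887 -0.0703 -0.0408]
```

drive_tool(increments="0 0 0 0.05 -0.07 -0.041 0.62;0 0 0 0.1 -0.07 -0.041 0.62;0 0 0 0.15 -0.07 -0.041 0.62;0 0 0 0.2 -0.07 -0.041 0.62;0 0 0 0.207 -0.07 -0.041 0.62;0 0 0 0.207 -0.07 -0.041 0.62;0 0 0 0.207 -0.07 -0.041 0.62")

```text
clock: 7.1
tcp_pos: [0.4363, -0.1306, 0.0898]
orientation: [-0.049, 0.707, -0.05, -0.704]
wrist_force: [-0.5, 0.3, 1.0]
finger_gap: 0.053
```

```bash
python3 - <<'E'
from h import *
im,i=snap('wrist','w6'); print(env.get_state()['tcp_pos'],env.get_state()['finger_gap'])
blanks(im,i,.021,lo=(5,90,60),hi=(30,255,255))
goal([.4375,-.1315,.008],-8)
E
```

```text
[ 0.4359769  -0.13045048  0.08964013] 0.053159240093546375
px [380. 247.] ctr mm [ 411.9 -200.7] size [ 9.8 31. ] long yaw -78.4
px [366. 208.] ctr mm [ 444.7 -193.8] size [24.1 46.3] long yaw -76.3
px [281. 224.] ctr mm [ 439.  -131.4] size [39.6 62.5] long yaw -9.6
px [462. 117.] ctr mm [ 504.1 -273.9] size [45.8 59.8] long yaw -9.8
px [377. 109.] ctr mm [ 511.2 -205.4] size [33.6 59.9] long yaw -8.3
rv [ 0.    -0.004 -0.002] shift [ 0.0816  0.0007 -0.0013]
```

View pics/w6.png

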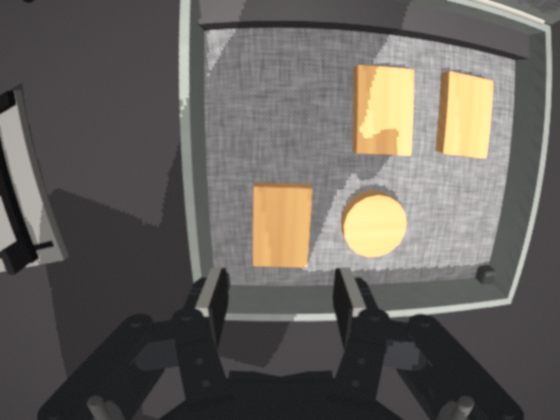

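Blank A sits at (439,-131) mm, centred between the open jaws. Descend, grip and lift.

drive_tool(increments="0 0 0 0.05 0.0005 -0.002 0.62;0 0 0 0.081 0.0005 -0.002 0.62;0 0 0 0.081 0.0005 -0.002 0.62;0 0 0 0.081 0.0005 -0.002 0;0 0 0 0.081 0.0005 -0.002 0;0 0 0 0.081 0.0005 -0.002 0;0 0 0 0.081 0.0005 -0.002 0;0 0 0 0.04 0.0005 -0.002 0;0 0 0 -0.02 0.0005 -0.002 0;0 0 0 -0.03 0.0005 -0.002 0", newtons=40)

```text
clock: 8.4
tcp_pos: [0.4387, -0.1315, 0.1219]
orientation: [-0.048, 0.708, -0.05, -0.703]
wrist_force: [0.9, 0.1, -0.1]
finger_gap: 0.0391
```

```bash
python3 - <<'E'
from h import *
J=np.array([.4976,.220]); a=np.radians(3.55); M=np.array([[np.cos(a),-np.sin(a)],[np.sin(a),np.cos(a)]])
p=J+M@[.030,.080]; print(p,env.get_state()['tcp_pos'])
goal([p[0]-.06,p[1],.12],3.55)
E
```

```text
[0.52258887 0.30170408] [ 0.43867509 -0.13146958  0.12189535]
rv [-0.201 -0.008 -0.004] shift [ 4.000e-04 -4.323e-01  3.640e-02]
```

drive_tool(increments="-0.2 -0.008 -0.004 0 -0.432 0.036 0;-0.2 -0.008 -0.004 0 -0.432 0.036 0;-0.2 -0.008 -0.004 0 -0.432 0.036 0;-0.2 -0.008 -0.004 0 -0.432 0.036 0;-0.2 -0.008 -0.004 0 -0.432 0.036 0;-0.2 -0.008 -0.004 0 -0.432 0.036 0;-0.2 -0.008 -0.004 0 -0.432 0.036 0;-0.2 -0.008 -0.004 0 -0.432 0.036 0;-0.2 -0.008 -0.004 0 -0.432 0.036 0;-0.2 -0.008 -0.004 0 -0.432 0.036 0;-0.2 -0.008 -0.004 0 -0.432 0.036 0")

```text
clock: 9.78
tcp_pos: [0.4788, 0.1682, 0.1173]
orientation: [-0.033, -0.7, -0.071, 0.71]
wrist_force: [0.2, 0.3, -0.4]
finger_gap: 0.0388
```

```bash
python3 - <<'E'
from h import *
im,i=snap('wrist','w7'); print(env.get_state()['tcp_pos'],env.get_state()['finger_gap'])
J=np.array([.4976,.220]); a=np.radians(3.55); M=np.array([[np.cos(a),-np.sin(a)],[np.sin(a),np.cos(a)]])
for x,y in [(66,125),(66,-110),(-50,125),(-80,150)]:
    p=J+M@[x/1e3,y/1e3]; z=.02 if (x,y)!=(-80,150) else .01; print(x,y,np.round(proj(i,[*p,z],True),1))
E
```

```text
[0.47891095 0.16831048 0.11735738] 0.03888643742472286
66 125 [88. 97.]
66 -110 [379. 111.]
-50 125 [ 94.6 225.5]
-80 150 [ 84.2 246.7]
```

View pics/w7.png

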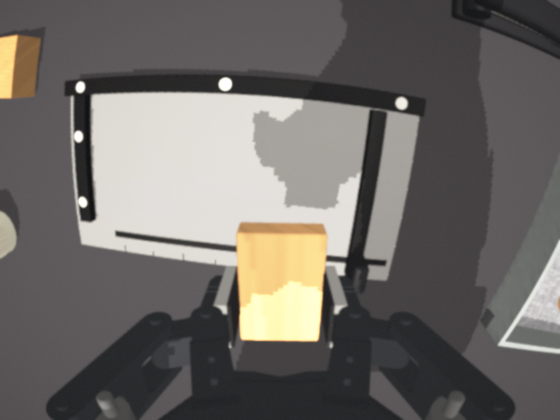

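```bash
python3 - <<'E'
from h import *
np.set_printoptions(precision=4,suppress=True)
im,i=snap('wrist')
big=cv2.resize(im[60:290,60:450],None,fx=2,fy=2,interpolation=cv2.INTER_CUBIC); cv2.imwrite('pics/w7b.png',big[:,:,::-1])
f=lambda u,v,z: onz(i,u,v,z,True)[:2]
J=np.array([.4976,.220]); a=np.radians(3.55); M=np.array([[np.cos(a),-np.sin(a)],[np.sin(a),np.cos(a)]])
for n,u,v,z in [('fence L',92,95,.02),('fence mid',225,92,.02),('fence R',420,113,.02),('stop end',95,219,.02),('plate NL',80,246,.01),('plate NR',389,280,.01)]:
    w=f(u,v,z); print(n,w,((w-J)@M*1000).round(1))
E
```

```text
fence L [0.5575 0.3448] [ 67.5 120.8]
fence mid [0.5662 0.2279] [69.   3.7]
fence R [0.5762 0.0824] [  69.9 -142.2]
stop end [0.4466 0.3409] [-43.4 123.8]
plate NL [0.4081 0.3705] [-80.  155.7]
plate NR [0.4297 0.0678] [ -77.2 -147.7]
```

View pics/w7b.png

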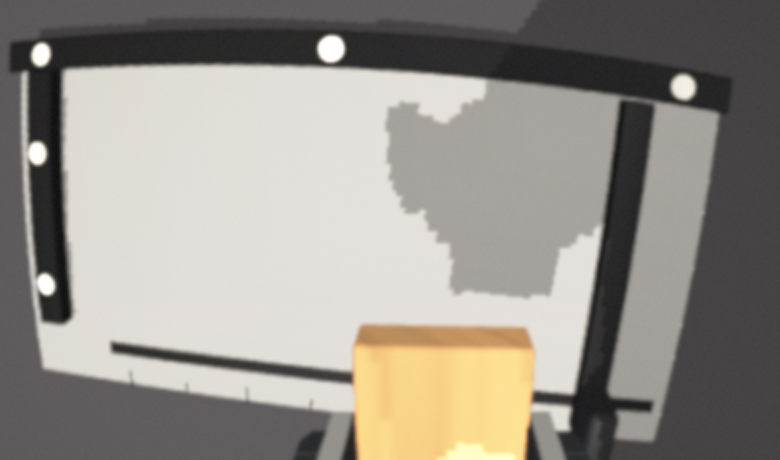

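```bash
cat >> h.py <<'E'
JO=np.array([.4995,.2205]); JY=3.9
def jig(x,y):
    a=np.radians(JY); return JO+np.array([[np.cos(a),-np.sin(a)],[np.sin(a),np.cos(a)]])@[x/1e3,y/1e3]
def jinv(p):
    a=np.radians(JY); return (np.array(p)[:2]-JO)@np.array([[np.cos(a),-np.sin(a)],[np.sin(a),np.cos(a)]])*1000
def gj(x,y,z): p=jig(x,y); goal([*p,z],JY)
E
python3 - <<'E'
from h import *
print(env.get_state()['tcp_pos'])
gj(26,82,.05);gj(26,82,.0135)
E
```

```text
[0.47880682 0.16832944 0.11735088]
rv [0.08  0.012 0.054] shift [ 0.0737 -0.1244 -0.0613]
rv [0.08  0.012 0.054] shift [ 0.1101 -0.1224 -0.0616]
```

drive_tool(increments="0.08 0.012 0.054 0.03 -0.06 -0.05 0;0.08 0.012 0.054 0.055 -0.124 -0.061 0;0.08 0.012 0.054 0.06 -0.124 -0.061 0;0.08 0.012 0.054 0.06 -0.124 -0.061 0;0.08 0.012 0.054 0.06 -0.124 -0.061 0;0.08 0.012 0.054 0.06 -0.124 -0.061 0")

```text
clock: 10.62
tcp_pos: [0.5381, 0.1856, 0.065]
orientation: [-0.041, -0.702, -0.076, 0.707]
wrist_force: [0.7, -0.5, 0.1]
finger_gap: 0.039
```

```bash
python3 - <<'E'
from h import *
im,i=snap('wrist','w8');s=env.get_state()
print(s['tcp_pos'],jinv(s['tcp_pos']),s['finger_gap'])
gj(26,82,.05);gj(26,82,.0135)
f=lambda u,v,z: jinv(onz(i,u,v,z,True))
E
```

```text
[0.53821    0.18563735 0.06499388] [ 36.24916837 -37.41478812] 0.03880922932303639
rv [0.098 0.004 0.049] shift [ 0.0209 -0.119  -0.0015]
rv [0.098 0.004 0.049] shift [ 0.0573 -0.1172 -0.0016]
```

View pics/w8.png

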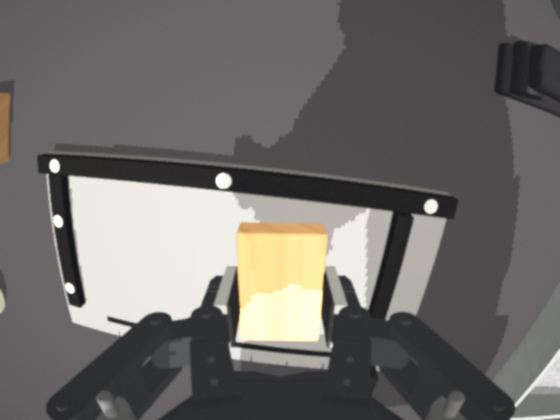

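```bash
python3 - <<'E'
from h import *
s=env.get_state(); print(s['joint_pos'].round(3) if hasattr(s['joint_pos'],'round') else s['joint_pos'],s['tau'])
print(rot(s['orientation']).as_matrix().round(3))
E
```

```text
[ 0.165  0.403 -0.251  0.919  0.049  3.141] [-1.00088184e-02 -4.97471988e+01  2.61531204e+01  1.46693699e-01
  1.54092726e-01  5.82514372e-05]
[[-0.01   0.165 -0.986]
 [ 0.048 -0.985 -0.165]
 [-0.999 -0.049  0.002]]
```

Joint 6 is at its limit, so I'll take the equivalent half turn of the gripper.

drive_tool(increments="-0.18 0 0 -0.03 0 0 0;-0.36 0 0 -0.03 0 0 0;-0.54 0 0 -0.03 0 0 0;-0.72 0 0 -0.03 0 0 0;-0.9 0 0 -0.03 0 0 0;-1.08 0 0 -0.03 0 0 0;-1.26 0 0 -0.03 0 0 0;-1.44 0 0 -0.03 0 0 0;-1.62 0 0 -0.03 0 0 0;-1.8 0 0 -0.03 0 0 0;-1.98 0 0 -0.03 0 0 0;-2.16 0 0 -0.03 0 0 0")

```text
clock: 12.18
tcp_pos: [0.5386, 0.184, 0.0953]
orientation: [0.64, 0.293, 0.66, -0.264]
wrist_force: [-0.1, -0.4, -0.9]
finger_gap: 0.0388
```

```bash
python3 - <<'E'
from h import *
s=env.get_state(); print(s['joint_pos'].round(3),s['tcp_pos'],s['finger_gap'])
gj(26,82,.06)
E
```

```text
[ 0.162  0.375 -0.211  0.987  0.049  0.972] [0.53856078 0.18396389 0.09534995] 0.038782408671487134
rv [-0.878 -0.027 -0.043] shift [ 0.0413  0.0683 -0.0983]
```

drive_tool(increments="-0.18 -0.005 -0.009 0 0 0 0;-0.36 -0.01 -0.018 0.01 0.02 -0.03 0;-0.54 -0.016 -0.027 0.03 0.04 -0.06 0;-0.72 -0.022 -0.035 0.04 0.068 -0.098 0;-0.878 -0.027 -0.043 0.041 0.068 -0.098 0;-0.878 -0.027 -0.043 0.041 0.068 -0.098 0;-0.878 -0.027 -0.043 0.041 0.068 -0.098 0;-0.878 -0.027 -0.043 0.041 0.068 -0.098 0")

```text
clock: 13.18
tcp_pos: [0.521, 0.3032, 0.0601]
orientation: [0.707, -0.021, 0.707, 0.021]
wrist_force: [-0.3, 0.6, -0.1]
finger_gap: 0.0388
```

```bash
python3 - <<'E'
from h import *
im,i=snap('wrist','w9')
s=env.get_state(); print(s['joint_pos'].round(3),s['tcp_pos'],jinv(s['tcp_pos']),s['finger_gap'])
gj(26,82,.0135)
for x,y in [(66,125),(66,-110),(-50,125),(-80,150)]:
    print(x,y,np.round(proj(i,[*jig(x,y),.01],True),1))
E
```

```text
[ 0.394  0.467 -0.16   0.944  0.     0.334] [0.52092005 0.3031776  0.06005091] [26.99378818 81.02924955] 0.038891002777558525
rv [-0.008 -0.001  0.   ] shift [ 0.0466  0.001  -0.001 ]
66 125 [342.6 290.7]
66 -110 [ 52.3 281. ]
-50 125 [352.4 119.9]
-80 150 [392.9  73.2]
```

View pics/w9.png

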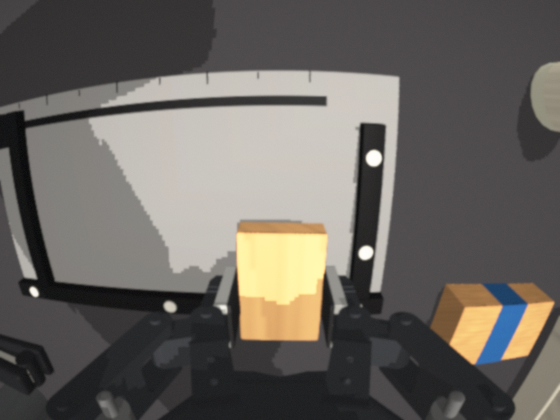

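```bash
python3 - <<'E'
from h import *
i=eyes.camera_info('wrist')
for n,u,v,z in [('stop base end',361,124,.01),('stop base',357,200,.01),('stop base low',353,270,.01),('plate NR',399,76,.01),('plate mid front',250,72,.01),('plate far',20,113,.01),('fence base L',60,284,.01),('fence base',190,293,.01)]:
    print(n,jinv(onz(i,u,v,z,True)).round(1))
E
```

```text
stop base end [-47.7 130.3]
stop base [ -0.3 129.9]
stop base low [ 49.4 131. ]
plate NR [-78.6 153.9]
plate mid front [-78.3  64.9]
plate far [ -72.  -109.6]
fence base L [  68.1 -101.7]
fence base [67.8 16.4]
```

```bash
sed -i 's/JO=np.array(\[.4995,.2205\])/JO=np.array([.5007,.2246])/' h.py
```

drive_tool(increments="-0.008 0 0 0.03 0 0 0;-0.008 0 0 0.046 0 0 0;-0.008 0 0 0.046 0 0 0;-0.008 0 0 0.046 0 0.004 0;-0.008 0 0 0.046 0 0.008 0;-0.008 0 0 0.046 0 0.011 0;-0.008 0 0 0.046 0 0.013 0;-0.008 0 0 0.046 0 0.013 0", newtons=25)

```text
clock: 14.22
tcp_pos: [0.5312, 0.3044, 0.0133]
orientation: [0.705, -0.025, 0.709, 0.025]
wrist_force: [-4.3, -0.5, 2.4]
finger_gap: 0.0388
```

Contact with the fence is confirmed: −4.3 N, stopped short of the command. Release, lift and look.

drive_tool(increments="0 0 0 0.001 0 0.002 0;0 0 0 0.001 0 0.002 0;0 0 0 0 0 0 0.55;0 0 0 0 0 0 0.55;0 0 0 0 0 0 0.55;0 0 0 -0.04 0 0 0.55;0 0 0 -0.09 0 0 0.62;0 0 0 -0.09 0 0 0.62;0 0 0 -0.09 0 0 0.62")

```text
clock: 15.35
tcp_pos: [0.5338, 0.3046, 0.1037]
orientation: [0.706, -0.025, 0.707, 0.025]
wrist_force: [0.0, -0.6, -1.4]
finger_gap: 0.0531
```

```bash
python3 - <<'E'
from h import *
im,i=snap('wrist','w10'); print(env.get_state()['tcp_pos'])
for (c,y) in blanks(im,i,.025,lo=(5,90,60),hi=(30,255,255)): print(jinv(np.array(c)/1e3),y-JY)
goal([.511,-.210,.14],-8)
E
```

```text
[0.53307589 0.30429853 0.10276197]
px [504. 287.] ctr mm [587.7 522.1] size [64.1 78.9] long yaw -1.4
px [442. 286.] ctr mm [585.6 452.1] size [59.5 78.4] long yaw -1.7
px [279. 257.] ctr mm [556.6 306. ] size [ 9.3 41.7] long yaw -86.0
px [280. 179.] ctr mm [499.4 302.5] size [ 2.9 36.3] long yaw -86.1
[107.06512712 290.9275055 ] -5.250853
[100.17514936 221.16655876] -5.592177
[61.26203563 77.45564029] -89.92945
[ 4.03833617 77.77332824] -89.9623
rv [ 0.21  -0.002  0.001] shift [-0.0368 -0.5115 -0.0581]
```

View pics/w10.png

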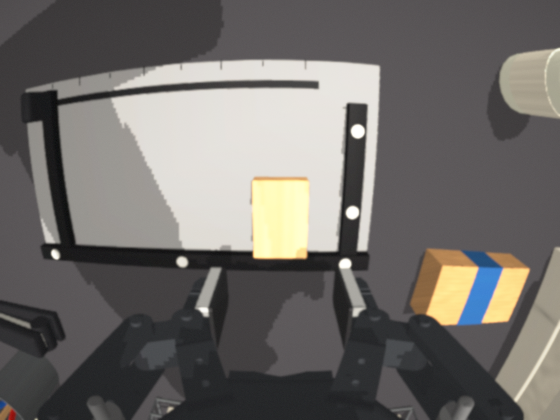

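drive_tool(increments="0.02 0 0 -0.037 -0.06 -0.007 0.62;0.04 0 0 -0.037 -0.12 -0.014 0.62;0.06 0 0 -0.037 -0.18 -0.02 0.62;0.09 0 0 -0.037 -0.24 -0.028 0.62;0.12 0 0 -0.037 -0.3 -0.035 0.62;0.15 0 0 -0.037 -0.36 -0.042 0.62;0.18 0 0 -0.037 -0.42 -0.05 0.62;0.21 0 0 -0.037 -0.48 -0.056 0.62;0.21 0 0 -0.037 -0.511 -0.058 0.62;0.21 0 0 -0.037 -0.511 -0.058 0.62;0.21 0 0 -0.037 -0.511 -0.058 0.62;0.21 0 0 -0.037 -0.511 -0.058 0.62")

```text
clock: 16.9
tcp_pos: [0.5113, -0.2077, 0.1403]
orientation: [0.705, 0.049, 0.706, -0.049]
wrist_force: [-0.1, -0.6, -0.7]
finger_gap: 0.0531
```

```bash
python3 - <<'E'
from h import *
im,i=snap('wrist','w11'); s=env.get_state(); print(s['tcp_pos'],s['joint_pos'].round(2))
blanks(im,i,.021,lo=(5,90,60),hi=(30,255,255))
goal([.511,-.210,.008],-8)
E
```

```text
[ 0.51149149 -0.20776933  0.14059211] [-0.53  0.31 -0.18  1.08 -0.   -0.39]
px [551. 390.] ctr mm [925.1 238.6] size [121.1  21.8] long yaw 1.6
px [213. 195.] ctr mm [ 500.2 -273.3] size [35.7 57.1] long yaw -9.7
px [277. 203.] ctr mm [ 509.  -211.1] size [39.4 61.3] long yaw -7.9
rv [ 0.002 -0.002 -0.   ] shift [ 1.326e-01 -2.300e-03  1.000e-04]
```

View pics/w11.png

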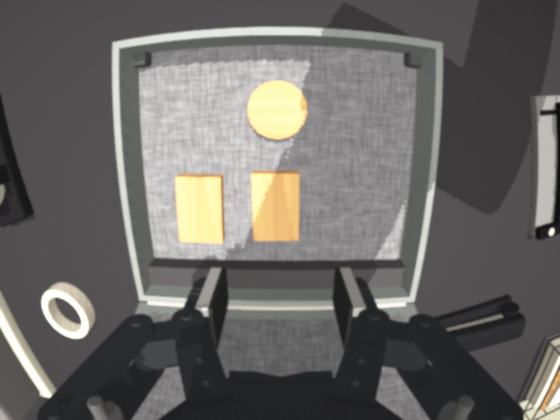

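Blank B is at (509,-211) mm, nearly under the tool.

drive_tool(increments="0 0 0 0.06 -0.003 -0.001 0.62;0 0 0 0.11 -0.003 -0.001 0.62;0 0 0 0.132 -0.003 -0.001 0.62;0 0 0 0.132 -0.003 -0.001 0.62;0 0 0 0.132 -0.003 -0.001 0;0 0 0 0.132 -0.003 -0.001 0;0 0 0 0.132 -0.003 -0.001 0;0 0 0 0.132 -0.003 -0.001 0;0 0 0 0.09 -0.003 -0.001 0;0 0 0 0.03 -0.003 -0.001 0;0 0 0 0.02 -0.003 -0.001 0", newtons=40)

```text
clock: 18.32
tcp_pos: [0.5127, -0.2136, 0.1255]
orientation: [0.707, 0.048, 0.703, -0.051]
wrist_force: [0.5, -0.1, -0.5]
finger_gap: 0.039
```

```bash
python3 - <<'E'
from h import *
s=env.get_state(); print(s['tcp_pos'],s['finger_gap'])
gj(27,14,.12)
E
```

```text
[ 0.51273415 -0.21359581  0.12549607] 0.03904372146606911
rv [-0.208  0.006  0.004] shift [ 0.0036  0.4515 -0.0495]
```

drive_tool(increments="-0.02 0.006 0.004 0 0.06 -0.007 0;-0.05 0.006 0.004 0 0.12 -0.014 0;-0.08 0.006 0.004 0 0.18 -0.02 0;-0.11 0.006 0.004 0 0.24 -0.027 0;-0.14 0.006 0.004 0 0.3 -0.035 0;-0.17 0.006 0.004 0 0.36 -0.04 0;-0.208 0.006 0.004 0.002 0.42 -0.047 0;-0.208 0.006 0.004 0.003 0.4515 -0.0495 0;-0.208 0.006 0.004 0.004 0.4515 -0.0495 0;-0.208 0.006 0.004 0.004 0.4515 -0.0495 0;-0.208 0.006 0.004 0.004 0.4515 -0.0495 0")

```text
clock: 19.7
tcp_pos: [0.524, 0.2407, 0.1165]
orientation: [0.704, -0.022, 0.709, 0.025]
wrist_force: [0.2, -0.3, -0.9]
finger_gap: 0.039
```

```bash
python3 - <<'E'
from h import *
im,i=snap('wrist','w12')
s=env.get_state(); print(s['tcp_pos'],jinv(s['tcp_pos']),s['finger_gap'])
for (c,y) in blanks(im,i,.025,lo=(5,90,60),hi=(30,255,255)): print(jinv(np.array(c)/1e3),y-JY)
gj(27,14,.0135)
E
```

```text
[0.52413958 0.24068069 0.11665716] [24.4790304  14.44919979] 0.03886299187571492
px [279. 308.] ctr mm [605.  246.7] size [71.  72.6] long yaw -85.6
px [536. 286.] ctr mm [587.6 521.6] size [70.5 80. ] long yaw -0.3
px [485. 287.] ctr mm [585.6 450.5] size [67.6 78.7] long yaw -1.6
px [280. 228.] ctr mm [531.2 241.8] size [ 9.9 67.1] long yaw -86.3
px [344. 216.] ctr mm [527.9 301.7] size [60.5 39. ] long yaw 3.3
[105.5404168   14.93383277] -89.495125
[106.93826681 290.35258824] -4.2146134
[100.06811368 219.59919484] -5.4631867
[31.58746073 15.10128308] -90.24209
[32.40811612 75.09116987] -0.5944123
rv [-0.002 -0.007 -0.004] shift [ 0.1031 -0.0009  0.0033]
```

View pics/w12.png

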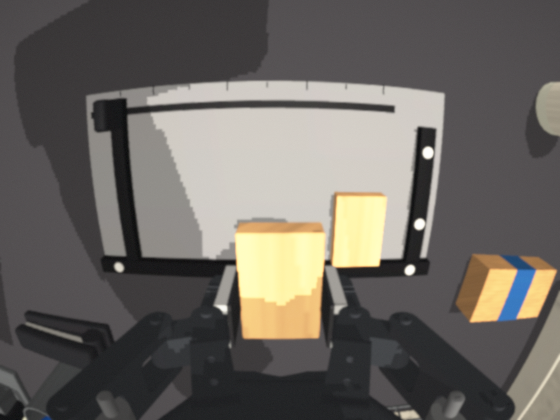

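drive_tool(increments="0 -0.007 -0.004 0.06 -0.002 0 0;0 -0.007 -0.004 0.095 -0.002 0 0;0 -0.007 -0.004 0.103 -0.002 0.001 0;0 -0.007 -0.004 0.103 -0.002 0.003 0;0 -0.007 -0.004 0.103 -0.002 0.007 0;0 -0.007 -0.004 0.103 -0.002 0.011 0;0 -0.007 -0.004 0.103 -0.002 0.015 0;0 -0.007 -0.004 0.103 -0.002 0.017 0;0 -0.007 -0.004 0.103 -0.002 0.018 0;0 -0.007 -0.004 0.103 -0.002 0.018 0", newtons=25)

```text
clock: 21.0
tcp_pos: [0.5346, 0.2408, 0.0139]
orientation: [0.702, -0.025, 0.711, 0.024]
wrist_force: [-19.7, -3.3, 18.3]
finger_gap: 0.0388
```

drive_tool(increments="0 0 0 0 0 0 0.55;0 0 0 0 0 0 0.55;0 0 0 0 0 0 0.55;0 0 0 -0.04 0 0 0.55;0 0 0 -0.1 0 0 0.62;0 0 0 -0.12 0 0 0.62;0 0 0 -0.12 0 0 0.62;0 0 0 -0.12 0 0 0.62")

```text
clock: 22.0
tcp_pos: [0.5408, 0.2413, 0.1322]
orientation: [0.706, -0.024, 0.707, 0.024]
wrist_force: [-1.4, 0.5, 0.8]
finger_gap: 0.0531
```

```bash
python3 - <<'E'
from h import *
im,i=snap('wrist','w13')
s=env.get_state(); print(s['tcp_pos'],jinv(s['tcp_pos']),s['finger_gap'])
for (c,y) in blanks(im,i,.025,lo=(5,90,60),hi=(30,255,255)): print(jinv(np.array(c)/1e3),y-JY)
goal([.5025,-.276,.14],-8)
E
```

```text
[0.54039861 0.24121113 0.13172062] [40.73649338 13.87254945] 0.05300348544253571
px [533. 267.] ctr mm [588.1 522.5] size [66.5 75.7] long yaw -1.5
px [482. 266.] ctr mm [586.  450.6] size [65.3 75.4] long yaw -1.5
[107.46042024 291.27612164] -5.380324
[100.46822218 219.63526678] -5.4486833
rv [ 0.208 -0.003  0.   ] shift [-0.008  -0.5134 -0.073 ]
```

View pics/w13.png

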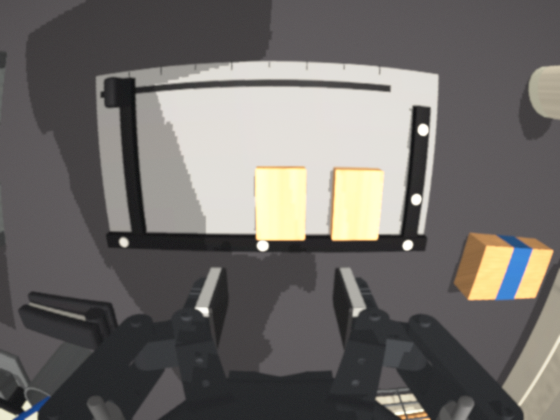

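Two blanks are now on the fence, at (281,203) and (357,204), square and flush. Next is blank C.

drive_tool(increments="0.02 0 0 -0.008 -0.06 -0.009 0.62;0.04 0 0 -0.008 -0.12 -0.017 0.62;0.06 0 0 -0.008 -0.18 -0.026 0.62;0.09 0 0 -0.008 -0.24 -0.034 0.62;0.12 0 0 -0.008 -0.3 -0.043 0.62;0.15 0 0 -0.008 -0.36 -0.051 0.62;0.18 0 0 -0.008 -0.42 -0.06 0.62;0.208 0 0 -0.008 -0.48 -0.069 0.62;0.208 0 0 -0.008 -0.513 -0.073 0.62;0.208 0 0 -0.008 -0.513 -0.073 0.62;0.208 0 0 -0.008 -0.513 -0.073 0.62;0.208 0 0 -0.008 -0.513 -0.073 0.62")

```text
clock: 23.55
tcp_pos: [0.5033, -0.2737, 0.1408]
orientation: [0.705, 0.049, 0.706, -0.048]
wrist_force: [-0.4, 1.1, 0.5]
finger_gap: 0.0529
```

```bash
python3 - <<'E'
from h import *
im,i=snap('wrist','w14'); s=env.get_state(); print(s['tcp_pos'],s['joint_pos'].round(2))
b=blanks(im,i,.021,lo=(5,90,60),hi=(30,255,255))
goal([.5025,-.2765,.008],-8)
E
```

```text
[ 0.50350159 -0.27379651  0.14104245] [-0.64  0.35 -0.12  1.1   0.   -0.5 ]
px [288. 221.] ctr mm [ 511.6 -271.2] size [24.4 45.1] long yaw -9.7
px [363. 111.] ctr mm [ 431.1 -192.7] size [34.6 47.3] long yaw -18.9
rv [ 0.002 -0.001 -0.001] shift [ 0.133  -0.0029 -0.0005]
```

View pics/w14.png

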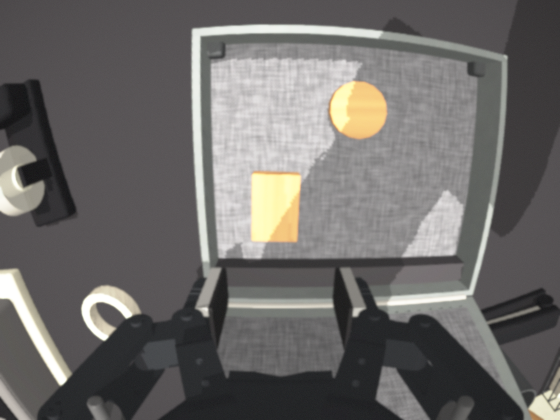

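drive_tool(increments="0 0 0 0.06 -0.003 -0.001 0.62;0 0 0 0.11 -0.003 -0.001 0.62;0 0 0 0.1325 -0.003 -0.001 0.62;0 0 0 0.1325 -0.003 -0.001 0.62;0 0 0 0.1325 -0.003 -0.001 0;0 0 0 0.1325 -0.003 -0.001 0;0 0 0 0.1325 -0.003 -0.001 0;0 0 0 0.1325 -0.003 -0.001 0;0 0 0 0.09 -0.003 -0.001 0;0 0 0 0.03 -0.003 -0.001 0;0 0 0 0.02 -0.003 -0.001 0;0 0 0 0.02 -0.003 -0.001 0", newtons=40)

```text
clock: 25.1
tcp_pos: [0.5026, -0.2785, 0.1222]
orientation: [0.706, 0.049, 0.705, -0.05]
wrist_force: [-0.9, -0.6, -0.1]
finger_gap: 0.0387
```

```bash
python3 - <<'E'
from h import *
s=env.get_state(); print(s['tcp_pos'],s['finger_gap'])
gj(26,-50,.12)
E
```

```text
[ 0.50255641 -0.27845885  0.12215547] 0.03873477134571524
rv [-0.208  0.002  0.001] shift [ 0.0018  0.4543 -0.0362]
```

drive_tool(increments="-0.02 0 0 0 0.06 -0.005 0;-0.05 0 0 0 0.12 -0.01 0;-0.08 0 0 0 0.18 -0.014 0;-0.11 0 0 0 0.24 -0.02 0;-0.14 0 0 0 0.3 -0.025 0;-0.17 0 0 0 0.36 -0.03 0;-0.208 0.002 0.001 0.002 0.42 -0.034 0;-0.208 0.002 0.001 0.002 0.454 -0.036 0;-0.208 0.002 0.001 0.002 0.454 -0.036 0;-0.208 0.002 0.001 0.002 0.454 -0.036 0;-0.208 0.002 0.001 0.002 0.454 -0.036 0")

```text
clock: 26.48
tcp_pos: [0.5293, 0.1753, 0.1188]
orientation: [0.706, -0.023, 0.708, 0.024]
wrist_force: [-0.4, 0.2, -0.3]
finger_gap: 0.039
```

```bash
python3 - <<'E'
from h import *
im,i=snap('wrist','w15')
s=env.get_state(); print(s['tcp_pos'],jinv(s['tcp_pos']),s['finger_gap'])
for (c,y) in blanks(im,i,.025,lo=(5,90,60),hi=(30,255,255)): print(jinv(np.array(c)/1e3),y-JY)
gj(26,-52,.0135)
E
```

```text
[0.52954383 0.1752867  0.11912289] [ 25.4229788  -51.16092225] 0.0391746497344117
px [528. 280.] ctr mm [585.8 449.1] size [77.1 77.1] long yaw 87.7
px [274. 279.] ctr mm [591.7 180.1] size [116.4  73.8] long yaw 2.7
px [429. 228.] ctr mm [529.9 302. ] size [64.7 46.7] long yaw 4.2
px [359. 227.] ctr mm [533.3 240.6] size [64.2 43.2] long yaw 3.7
[100.14989881 218.16058276] 83.83437
[ 87.74799028 -50.56285802] -1.2474427
[34.39477727 75.22943802] 0.3318267
[33.59856373 13.76384465] -0.24487162
rv [-0.002 -0.003 -0.001] shift [ 0.1056 -0.001   0.0009]
```

View pics/w15.png

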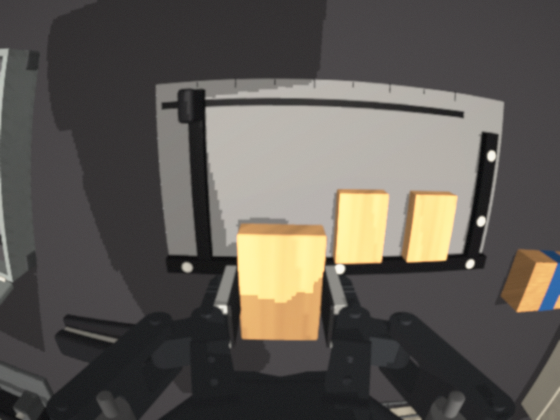

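drive_tool(increments="0 0 0 0.06 0 0 0;0 0 0 0.095 0 0 0;0 0 0 0.1055 0 0.001 0;0 0 0 0.1055 0 0.003 0;0 0 0 0.1055 0 0.007 0;0 0 0 0.1055 0 0.01 0;0 0 0 0.1055 0 0.013 0;0 0 0 0.1055 0 0.016 0;0 0 0 0.1055 0 0.016 0", newtons=25)

```text
clock: 27.65
tcp_pos: [0.5385, 0.177, 0.0133]
orientation: [0.702, -0.024, 0.712, 0.024]
wrist_force: [-16.9, -1.5, 12.2]
finger_gap: 0.0388
```

drive_tool(increments="0 0 0 0 0 0 0.55;0 0 0 0 0 0 0.55;0 0 0 0 0 0 0.55;0 0 0 -0.04 0 0 0.55;0 0 0 -0.1 0 0 0.5;0 0 0 -0.12 0 -0.03 0;0 0 0 -0.12 0 -0.06 0;0 0 0 -0.12 0 -0.06 0;0 0 0 -0.12 0 -0.06 0")

```text
clock: 28.78
tcp_pos: [0.4868, 0.1736, 0.1344]
orientation: [0.707, -0.023, 0.707, 0.025]
wrist_force: [0.5, -0.2, 0.1]
finger_gap: 0.0
```

```bash
python3 - <<'E'
from h import *
im,i=snap('wrist','w16')
s=env.get_state(); print(s['tcp_pos'],jinv(s['tcp_pos']),s['finger_gap'])
for (c,y) in blanks(im,i,.025,lo=(5,90,60),hi=(30,255,255)): print(jinv(np.array(c)/1e3),y-JY)
E
```

```text
[0.48697117 0.17359937 0.13423913] [-17.16586238 -49.94876049] 0.0002187753689453935
px [550. 303.] ctr mm [584.3 527.1] size [106.7  43.6] long yaw 25.9
px [509. 305.] ctr mm [585.4 448.6] size [73.1 81.9] long yaw -1.1
px [277. 261.] ctr mm [529.5 176.7] size [32.1 39.5] long yaw -86.2
px [403. 254.] ctr mm [523.8 287.5] size [36.5 72.3] long yaw -22.4
px [351. 234.] ctr mm [502.3 236.5] size [ 4.8 38.1] long yaw -85.3
px [280. 233.] ctr mm [505.7 175.4] size [ 4.5 36.9] long yaw -86.2
[103.94722013 296.08247756] 21.992579
[ 99.76450698 217.75170538] -5.017836
[ 25.48058946 -49.72437104] -90.0951
[27.34509692 61.15637629] -26.273672
[ 2.4221617  11.75838048] -89.21475
[  1.66359875 -49.45465699] -90.0949
```

View pics/w16.png

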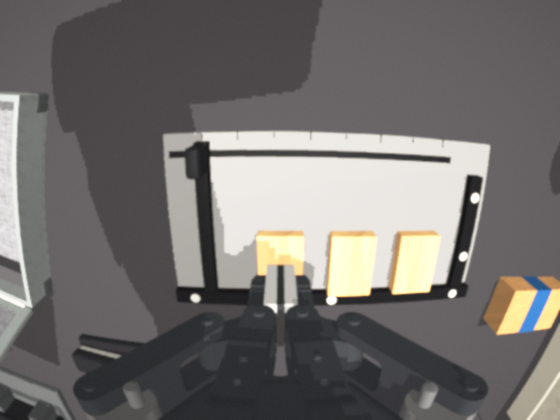

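```bash
python3 - <<'E'
from h import *
i=eyes.camera_info('wrist')
for n,u,v,z in [('face base',211,180,.01),('face base low',216,270,.01),('tab top ctr',191.5,163,.049),('tab back edge',186,163,.049)]:
    print(n,jinv(onz(i,u,v,z,True)).round(1))
gj(-60,-152,.10);gj(-60,-152,.026)
E
```

```text
face base [ -41.1 -108.2]
face base low [  45.2 -109.8]
tab top ctr [ -62.8 -113.6]
tab back edge [ -62.9 -117.8]
rv [-0.    -0.    -0.002] shift [ 0.0341 -0.1021 -0.0428]
rv [-0.    -0.    -0.002] shift [ 0.1081 -0.1022 -0.0428]
```

drive_tool(increments="0 0 0 0.03 -0.05 -0.02 0;0 0 0 0.034 -0.102 -0.043 0;0 0 0 0.034 -0.102 -0.043 0;0 0 0 0.08 -0.102 -0.043 0;0 0 0 0.107 -0.102 -0.043 0;0 0 0 0.107 -0.102 -0.043 0;0 0 0 0.107 -0.08 -0.043 0;0 0 0 0.107 -0.07 -0.043 0;0 0 0 0.107 -0.06 -0.043 0;0 0 0 0.107 -0.05 -0.043 0;0 0 0 0.107 -0.04 -0.043 0;0 0 0 0.107 -0.03 -0.043 0")

```text
clock: 30.32
tcp_pos: [0.445, 0.1414, 0.0274]
orientation: [0.706, -0.024, 0.707, 0.025]
wrist_force: [2.0, -2.1, 1.2]
finger_gap: 0.0002
```

```bash
python3 - <<'E'
from h import *
im,i=snap('wrist','w17')
s=env.get_state(); print(s['tcp_pos'],jinv(s['tcp_pos']),s['wrist_force'])
E
```

```text
[0.44465126 0.14240763 0.02727221] [-61.50928735 -78.18985998] [-0.73434583  1.29549658  0.02431177]
```

View pics/w17.png

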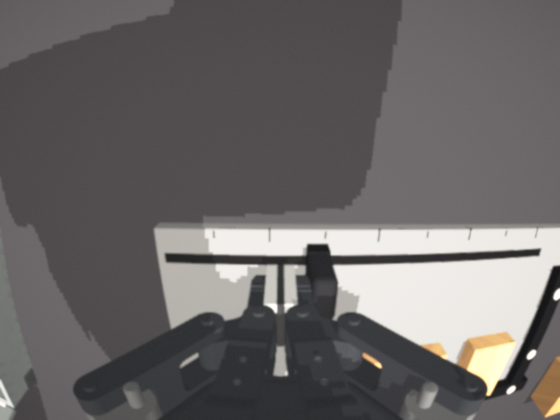

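drive_tool(increments="0 0 0 0 0.005 0 0;0 0 0 0 0.01 0 0;0 0 0 0 0.015 0 0;0 0 0 0 0.02 0 0;0 0 0 0 0.025 0 0;0 0 0 0 0.03 0 0;0 0 0 0 0.035 0 0;0 0 0 0 0.04 0 0;0 0 0 0 0.044 0 0;0 0 0 0 0.048 0 0;0 0 0 0 0.052 0 0")

```text
clock: 31.75
tcp_pos: [0.4413, 0.1929, 0.0272]
orientation: [0.706, -0.024, 0.707, 0.025]
wrist_force: [1.1, -2.6, -1.3]
finger_gap: -0.0
```

```bash
python3 - <<'E'
from h import *
im,i=snap('wrist','w18'); snap('top','t18')
s=env.get_state(); print(s['tcp_pos'],jinv(s['tcp_pos']),s['wrist_force'])
E
```

```text
[0.44116535 0.19328337 0.02724762] [-61.52679314 -27.19483969] [ 0.31912599 -0.4807187   0.83123396]
```

View pics/w18.png

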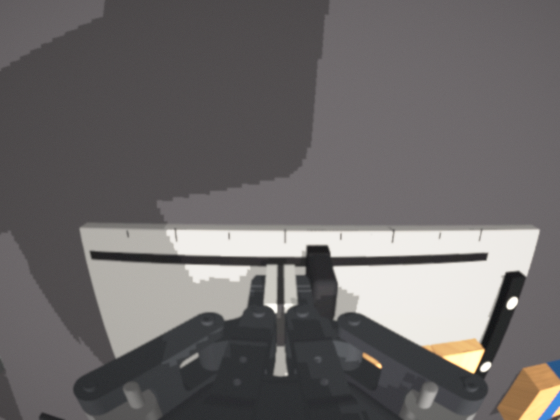

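Not yet in full contact (force about −2.6 N, just friction). Continuing slowly until the force rises.

drive_tool(increments="0 0 0 0 0.002 0 0;0 0 0 0 0.004 0 0;0 0 0 0 0.006 0 0;0 0 0 0 0.007 0 0;0 0 0 0 0.008 0 0;0 0 0 0 0.008 0 0")

```text
clock: 32.6
tcp_pos: [0.4407, 0.1997, 0.0273]
orientation: [0.706, -0.024, 0.707, 0.024]
wrist_force: [-0.1, -5.8, 1.1]
finger_gap: 0.0
```

```bash
python3 - <<'E'
from h import *
snap('top','t19')
s=env.get_state(); print(s['tcp_pos'],jinv(s['tcp_pos']),s['wrist_force'])
im=cv2.imread('pics/t19.png')[190:290,160:290]; cv2.imwrite('pics/t19b.png',cv2.resize(im,None,fx=5,fy=5,interpolation=cv2.INTER_CUBIC))
E
```

```text
[0.44070367 0.199678   0.02726603] [-61.55246859 -20.78362311] [ 0.841624   -6.34466039  1.28864477]
```

View pics/t19b.png

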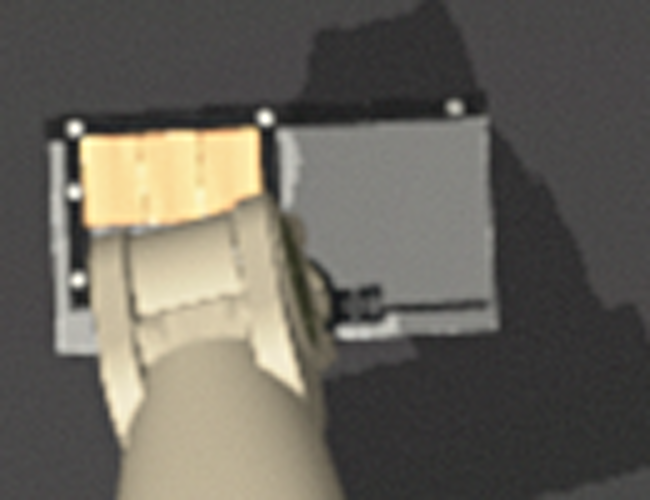

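Force is a steady −6 N and the row looks closed. One more small press, back off, lift and look.

drive_tool(increments="0 0 0 0 0.003 0 0;0 0 0 0 0.004 0 0;0 0 0 0 0.004 0 0;0 0 0 0 -0.005 0 0;0 0 0 0 -0.012 0 0;0 0 0 -0.06 -0.012 0 0;0 0 0 -0.12 0.03 0.02 0;0 0 0 -0.14 0.07 0.04 0;0 0 0 -0.14 0.07 0.04 0;0 0 0 -0.14 0.07 0.04 0")

```text
clock: 33.9
tcp_pos: [0.4751, 0.2729, 0.1664]
orientation: [0.705, -0.024, 0.708, 0.025]
wrist_force: [0.0, -0.2, 0.4]
finger_gap: -0.0
```

```bash
python3 - <<'E'
from h import *
im,i=snap('wrist','w20'); print(env.get_state()['tcp_pos'])
cv2.imwrite('pics/w20b.png',cv2.resize(im[120:320,200:450],None,fx=3,fy=3,interpolation=cv2.INTER_CUBIC)[:,:,::-1])
E
```

```text
[0.47467788 0.27232757 0.16594495]
```

View pics/w20.png

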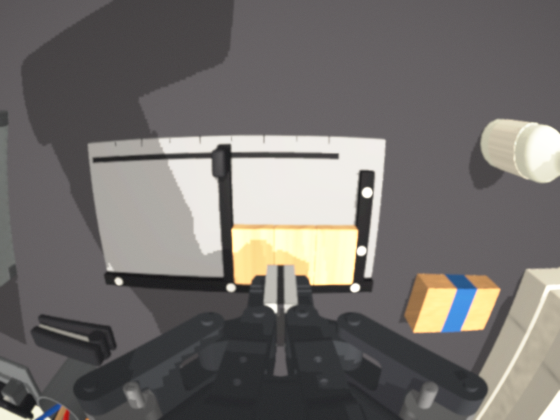

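View pics/w20b.png

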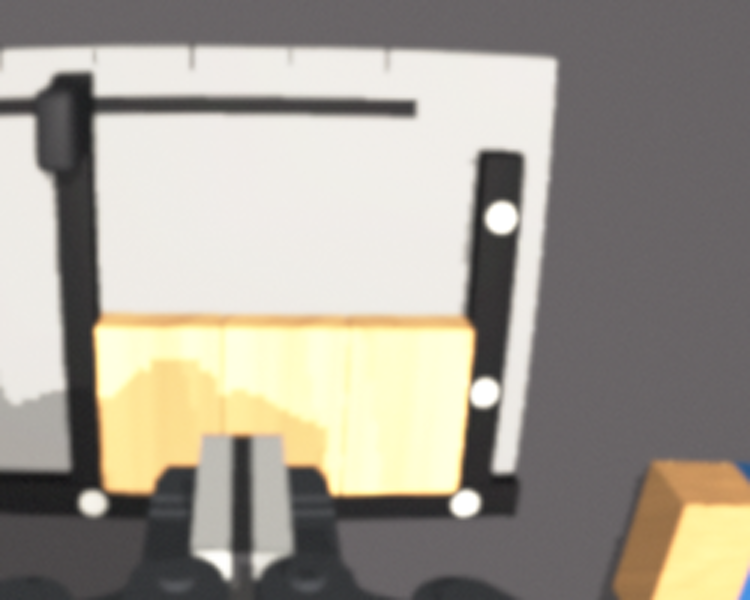

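The row is tight and flush at fence, stop and guide. Now back to the lid handle.

```bash
python3 - <<'E'
from h import *
goal([.667,-.233,.335],-8); print(env.get_state()['joint_pos'])
E
```

```text
rv [ 0.208 -0.005 -0.   ] shift [-0.1702 -0.5171  0.1566]
[ 0.37291013  0.29087244 -0.14700147  1.137168    0.00224109  0.30457297]
```

drive_tool(increments="0 0 0 -0.06 0 0 1;0 0 0 -0.12 0 0 1;0.02 0 0 -0.17 -0.03 0 1;0.04 0 0 -0.17 -0.09 0.01 1;0.06 0 0 -0.17 -0.15 0.03 1;0.08 0 0 -0.17 -0.2 0.05 1;0.11 0 0 -0.17 -0.26 0.07 1;0.13 0 0 -0.17 -0.31 0.09 1;0.15 0 0 -0.17 -0.37 0.11 1;0.18 0 0 -0.17 -0.42 0.13 1;0.208 -0.005 0 -0.17 -0.47 0.145 1;0.208 -0.005 0 -0.17 -0.517 0.157 1")

```text
clock: 35.45
tcp_pos: [0.6673, -0.2349, 0.3344]
orientation: [0.705, 0.051, 0.705, -0.049]
wrist_force: [1.8, 0.3, 0.0]
finger_gap: 0.0852
```

```bash
python3 - <<'E'
from h import *
im,i=snap('wrist','w21'); snap('side','s21'); print(env.get_state()['tcp_pos'])
goal([.667,-.233,.335],-8)
print(proj(i,[.670,-.2334,.2292],True))
E
```

```text
[ 0.66749893 -0.23840463  0.33111818]
rv [-0.007 -0.003 -0.003] shift [-0.0039  0.0053 -0.0013]
(np.float64(281.53276464517535), np.float64(216.53631895334468))
```

View pics/w21.png

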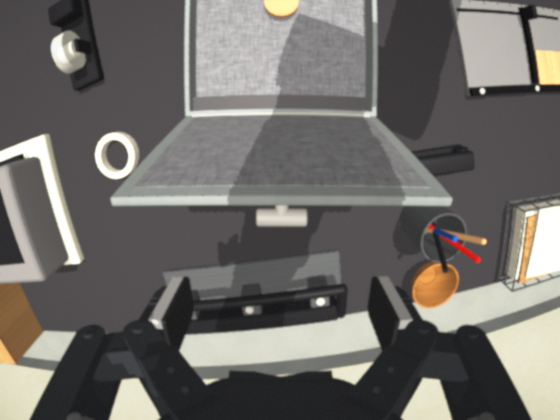

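View pics/s21.png

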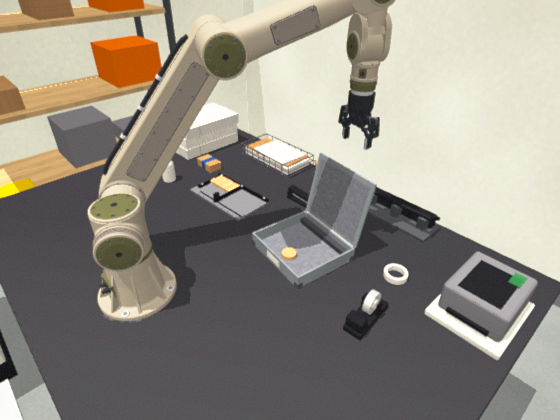

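The handle at (281,216) matches the predicted pixel. Descend and pinch it.

```bash
python3 - <<'E'
from h import *
print(env.get_state()['tcp_pos']);goal([.670,-.2335,.2115],-8)
E
```

```text
[ 0.66749893 -0.23840463  0.33111818]
rv [-0.007 -0.003 -0.003] shift [0.1196 0.0049 0.0021]
```

drive_tool(increments="-0.007 -0.003 -0.003 0.05 0.004 0.002 1;-0.007 -0.003 -0.003 0.1 0.004 0.002 1;-0.007 -0.003 -0.003 0.12 0.004 0.002 1;-0.007 -0.003 -0.003 0.12 0.004 0.002 1;-0.007 -0.003 -0.003 0.12 0.004 0.002 0;-0.007 -0.003 -0.003 0.12 0.004 0.002 0;-0.007 -0.003 -0.003 0.12 0.004 0.002 0;-0.007 -0.003 -0.003 0.12 0.004 0.002 0;-0.007 -0.003 -0.003 0.12 0.004 0.002 0;-0.007 -0.003 -0.003 0.12 0.004 0.002 0", newtons=60)

```text
clock: 36.8
tcp_pos: [0.6712, -0.2341, 0.2198]
orientation: [0.709, 0.044, 0.702, -0.052]
wrist_force: [-4.4, -13.0, 6.3]
finger_gap: 0.0384
```

```bash
python3 - <<'E'
from h import *
np.set_printoptions(precision=3,suppress=True)
s=env.get_state(); print(s['tcp_pos'],s['finger_gap'],s['wrist_force'])
R0=rot(s['orientation']).as_matrix(); a=np.radians(-8); ex=np.array([np.cos(a),np.sin(a),0])
h=np.array([-.196,.036]); q=lambda t: np.array([h[0]*np.cos(t)+h[1]*np.sin(t), -h[0]*np.sin(t)+h[1]*np.cos(t)])
for t in np.linspace(1.8,0,14)[1:]:
    p=q(t)-q(1.8); w=ex*p[0]+np.array([0,0,p[1]]); print(round(t,2),R0.T@w,s['tcp_pos']+w)
E
```

```text
[ 0.671 -0.234  0.22 ] 0.0384062205299892 [ -4.401 -12.99    6.27 ]
1.66 [-0.01  -0.    -0.026] [ 0.646 -0.23   0.229]
1.52 [-0.015 -0.    -0.053] [ 0.619 -0.227  0.235]
1.38 [-0.017  0.    -0.08 ] [ 0.592 -0.223  0.236]
1.25 [-0.016  0.    -0.108] [ 0.564 -0.219  0.234]
1.11 [-0.01   0.    -0.135] [ 0.538 -0.215  0.229]
0.97 [-0.001  0.    -0.161] [ 0.512 -0.212  0.219]
0.83 [ 0.012  0.001 -0.185] [ 0.488 -0.208  0.206]
0.69 [ 0.028  0.001 -0.208] [ 0.466 -0.205  0.19 ]
0.55 [ 0.047  0.001 -0.228] [ 0.446 -0.202  0.171]
0.42 [ 0.068  0.002 -0.245] [ 0.429 -0.2    0.149]
0.28 [ 0.092  0.002 -0.259] [ 0.415 -0.198  0.125]
0.14 [ 0.117  0.002 -0.27 ] [ 0.405 -0.197  0.1  ]
0.0 [ 0.144  0.002 -0.277] [ 0.398 -0.196  0.073]
```

drive_tool(increments="0 0 0 -0.009 0 -0.026 0;0 0 0 -0.015 0 -0.053 0;0 0 0 -0.017 0 -0.08 0;0 0 0 -0.016 0 -0.108 0;0 0 0 -0.01 0 -0.135 0;0 0 0 -0.001 0 -0.161 0;0 0 0 0.012 0.001 -0.185 0;0 0 0 0.028 0.001 -0.208 0;0 0 0 0.047 0.001 -0.228 0;0 0 0 0.068 0.002 -0.245 0;0 0 0 0.092 0.002 -0.259 0;0 0 0 0.105 0.002 -0.265 0")

```text
clock: 38.3
tcp_pos: [0.4069, -0.1961, 0.111]
orientation: [0.706, 0.044, 0.705, -0.053]
wrist_force: [-11.6, -14.9, 6.1]
finger_gap: 0.0379
```

```bash
python3 - <<'E'
from h import *
snap('side','s22'); s=env.get_state(); print(s['tcp_pos'],s['finger_gap'],s['wrist_force'])
E
```

```text
[ 0.40648564 -0.19606504  0.10976007] 0.038058569664011326 [-12.72483571 -14.54342468   4.62084215]
```

View pics/s22.png

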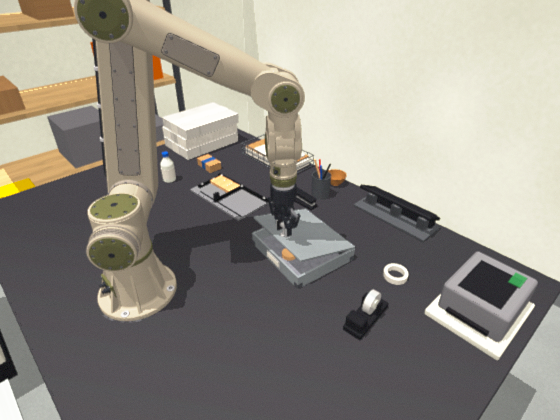

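The lid is nearly down. Finish the arc, release and lift away.

drive_tool(increments="0 0 0 0.014 0 -0.004 0;0 0 0 0.028 0 -0.007 0;0 0 0 0.038 0 -0.009 0;0 0 0 0.038 0 -0.009 0;0 0 0 0.038 0 -0.009 1;0 0 0 0.038 0 -0.009 1;0 0 0 0.038 0 -0.009 1;0 0 0 0.038 0 -0.009 1;0 0 0 -0.02 0 -0.009 1;0 0 0 -0.08 0 -0.009 1;0 0 0 -0.1 0 -0.04 1;0 0 0 -0.12 0 -0.06 1")

```text
clock: 39.85
tcp_pos: [0.3487, -0.183, 0.2305]
orientation: [0.708, 0.046, 0.703, -0.047]
wrist_force: [-0.0, -0.3, -0.9]
finger_gap: 0.0856
```

```bash
python3 - <<'E'
from h import *
snap('side','s23'); snap('top','t23'); s=env.get_state(); print(s['tcp_pos'],s['finger_gap'],s['wrist_force'],s['clock'])
a=cv2.imread('pics/t23.png')[185:295,150:410]; cv2.imwrite('pics/t23b.png',cv2.resize(a,None,fx=3,fy=3,interpolation=cv2.INTER_CUBIC))
a=cv2.imread('pics/s23.png')[160:300,180:370]; cv2.imwrite('pics/s23b.png',cv2.resize(a,None,fx=3.5,fy=3.5,interpolation=cv2.INTER_CUBIC))
E
```

```text
[ 0.34894685 -0.1835118   0.2313516 ] 0.08559111181717587 [ 0.19410525 -0.50690523 -0.3279862 ] 39.95
```

View pics/t23b.png

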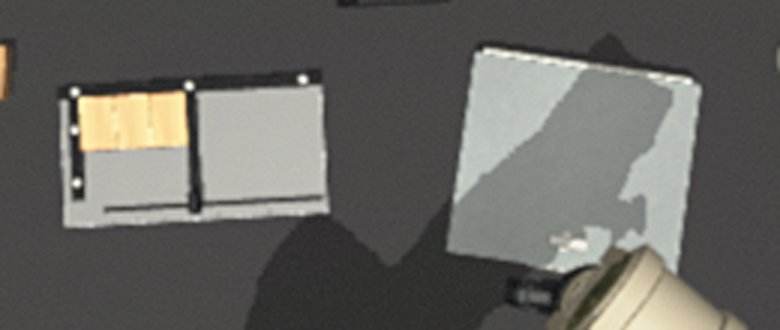

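View pics/s23b.png

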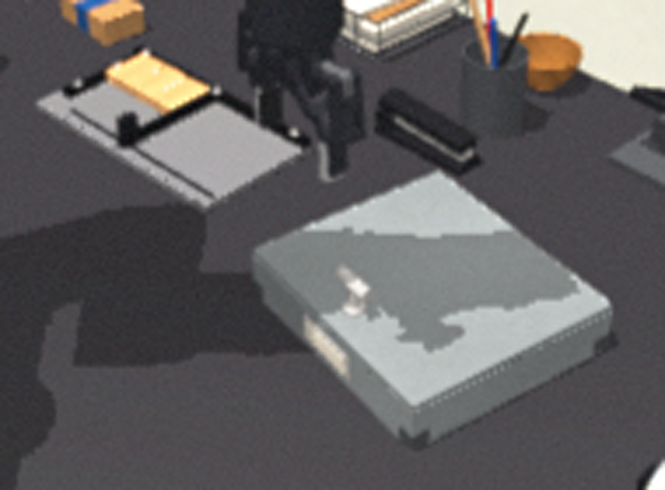

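```bash
python3 - <<'E'
from h import *
job.hand_in(); print(env.get_state()['clock'])
E
```

```text
the job is handed in; nothing more can be done
the job is handed in; nothing more can be done
```

The job is done and handed in at about 40 s on the robot's clock.

- **Case:** I opened the lid past 1.7 rad and it stayed up by itself. After the last blank I took it back down by the handle, and the case is shut. The round blank was last seen inside just before closing.
- **Blanks:** There were three rectangular blanks. I placed each one flush against the back fence.
- **Row and guide:** I pushed the side guide up with about 6 N, then a little more. That closed the row tight against the end stop.

**Last checks:** The final top and side pictures show the row unbroken, with the guide and end stop against its sides, its ends at the fence and the lid flat. The nearby items looked undisturbed, and the gripper was clear of everything. I judged tightness and flushness only from the pictures and contact forces; no gap was measured.

**What differed along the way:**
- The two camera views of the jig disagreed by about 4 mm, so I corrected its position.
- Joint 6 reached its range limit once while carrying the first blank, so I used the half-turned grasp from then on.
- I saw no knocked blank and no grip slip.

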